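Hang up the headset and swing the key tin into its nook

ROBOT

A 7-joint arm with a two-finger parallel gripper is mounted at the origin on the work surface. World frame = base frame: x ahead of the robot, y to its left, z up, the work surface at z = 0. Lengths are in m, angles in rad, forces in N, time in s.
With the tool pointing down it reaches from about 0.4 to 0.875 m from the base axis. Payload 4.4 kg.
Tool frame: the origin (TCP) lies midway between the tips of the shut fingers; the grasp point (between the pads) lies 19 mm behind it (bot.grip_point_offset is the distance from the TCP to the grasp point, in m); z points along the fingers, y is the line along which they close (so a half turn about z gives the same grasp; the last joint's range is limited). The gripper opens to 85 mm and grips with 20 to 120 N. Pads are 22 mm wide; open, the fingers measure 114 mm over their backs; the gripper's body (76 mm by 85 mm) begins 54 mm behind the grasp point. The pads swing forward as they close: fully open they stand 13 mm farther back than shut.
Start: joints at [1.111, 0.628, 0.038, 1.517, -0.027, 0.996, -0.02], TCP at [0.249, -0.6, 0.231] pointing down, gripper open.
Joint ranges: [-3.06, 3.06], [-0.37, 2.12], [-1.25, 1.32], [0.18, 2.47], [-1.1, 4.24], [0.23, 1.98], [-2.94, 2.94]. Speed limits (rad/s): [2.57, 2.57, 3.14, 3.14, 3.14, 3.14, 3.14].

INTERFACE

Orientations are given as [roll, pitch, yaw] about the fixed x, y, z axes, in that order (R = Rz(yaw) Ry(pitch) Rx(roll)).
In Python, from workcell import readout, cams, order, bot gives the robot as it stands. The module is installed in compiled form; this text tells all that it offers.
- The arm moves only by the tool drive_tool, never from a script. Its argument "increments" is a list that holds one entry, the list of rows, each a list of 7 numbers: the shift along the tool's x, y, z in cm, then the turn, a rotation vector about the tool's x, y, z in rad, then the finger opening in cm, from 0 to 8.54. In form: [[[dx, dy, dz, ax, ay, az, jaw], ...]]. A call has exactly 10 rows; each row is the pose to reach, as a shift and turn from the pose commanded when the call began, along the tool's axes at that moment; what a row does not reach only later rows make up. A row lasts 1/10 s, in which the tool goes at most 50 mm and 8.59 degrees, less where a joint would pass 70% of its speed; a pose out of reach is approached as far as the arm can. A call with a gripper value outside its range is refused whole. The fingers move at their own pace and stop on an object; "force" is the grip in N (left out, the last holds). Time passes only in rows, so rows that repeat a pose let the fingers close, or fill a call up. It gives the time, the measured TCP pose, the force, the opening and the grip force at its end, in the units of the state.
- readout.sense(): the state, without advancing time (a new reading comes with each control period).
- cams.snapshot(name): name is "side" or "top"; returns a dict with "frame" (420x560x3 uint8, red, green, blue), "fx", "fy", "cx", "cy" (pixels), "R" (3x3) and "t" (3): a world point X has camera coordinates R X + t. Camera axes: x right, y down, z forward; pixel columns grow to the right and rows downward; lengths in m; the calibration is good to about 2 mm. A picture is of the moment at which its call begins. There is no depth.
- order.job_done(): hands the job in; it is judged then, once.
The state is a dict: "clock": time; "joint_pos": joint angles; "joint_velocities": joint speeds; "effort": joint torques, N m; "tool_pos": TCP position; "ee_rot": TCP orientation; "contact_force": force on the tool from outside, world axes, zero at the start; "torque": the same for the moment, N m; "opening": opening from 0.0 (shut) to 1.0 (fully open); "finger_force": force on a finger pad.
Only numpy, scipy, OpenCV 4.12 (cv2) and the standard library are available. Lean on these libraries where they do the work, as an engineer would, in place of code of your own. Each camera call takes 0.05 s, during which the arm holds its last target. There are 200 camera calls.

TASK

Clear the headset out of the organiser's nook by hanging it gently over the rail's bar, one ear cup on either side. Then push the square key tin sideways against the organiser's corner post so that it swings a quarter turn about the post and its clip comes to face the front (the robot's side), and slide it along fully home into the nook, flush against the organiser's front panel and its side cheek. Keep the tin flat on the ledge, and leave the mug, the controller and the loose cartridge where they are.

Things in the scene. Friction and masses are not known exactly. Their poses are not given: they have to be found in the camera images.
- tin: Chrome-plated square key tin, 100 x 100 x 44 mm high, about 0.3 kg, loose; too wide to grasp, so push it. Origin: centre of its underside. Its own -x side carries the spring clip (dark, 30 mm wide, central, 6 mm proud). At the start the clip faces left (organiser +y, within 10 degrees); at the end it faces the front (organiser -x): a quarter turn counter-clockwise from above.
- tin_clip (a point): Middle of the tin's spring clip, 53 mm from the tin's centre along the tin's -x, 30 mm above the ledge.
- organiser: Fixed stacking tier organiser of clear acrylic, turned up to 9 degrees. Origin: on the ledge at the centre of its nook, which is open to the front and left; x points to the back (away from the robot), y left. The tin is home with its centre here and its axes along these. Behind the front panel are cartridge tiers 60 mm high (x 58 to 138 mm), then 125 mm high (x to 218), y -56 to +116 mm.
- panel_face (a point): Top middle of the nook's rear face, the organiser's front panel: upright face at organiser x = +50 mm, running from y = -56 to +116 mm, 60 mm high. This point: organiser (50, 30, 60) mm.
- cheek_face (a point): Top middle of the nook's right-hand stop, the side cheek: upright face at organiser y = -50 mm, from x = -50 to +58 mm, 60 mm high. This point: organiser (0, -50, 60) mm.
- corner_post: Fixed round aluminium post, 16 mm thick, 70 mm high, at the front panel's left end (organiser x 58, y 125 mm), its front flush with the panel. Origin: its axis at ledge level. The tin starts left of it with the far part of its right side opposite the post: pushing the near part of the tin's left side to the right brings the tin against the post and swings it round.
- headset: Black rigid headset, about 0.16 kg, standing on its ear cups in the nook. Origin: ledge level midway between the cups. Arch in its y-z plane: 155 mm wide along y, 134 mm high; cups 60 (x) x 29 (y) x 62 mm high, 94 mm clear between. Crown pad on top: 30 mm along x (grasp across this from above), 50 mm along y, from z = 112 to 134 mm.
- headset_crown (a point): Centre of the crown pad's underside, 112 mm above the headset's origin; it rests on the bar when the headset hangs.
- rail: Fixed hanging rail at the left: a round aluminium bar 16 mm in diameter along the rail's own x, axis 142 mm and top 150 mm above the ledge, between two wooden posts (20 mm wide, 150 mm high) at x = -130 and +130 mm. Origin: at ledge level under the bar's middle.
- mug: Green ceramic mug, 82 mm across, 92 mm high, bystander. Origin: centre of its underside.
- controller: White game controller, about 80 x 150 x 40 mm, bystander. Origin: at ledge level under its middle.
- cartridge: Loose grey cartridge, 62 x 57 x 16 mm, lying flat, bystander. Origin: centre of its underside.

How it is judged:
By the outcome, as a careful person would: the job done as asked, in the order asked, and still so for the second after the job is handed in, with the robot touching nothing.
It also fails if it takes over 72 s, if anything falls off the work surface, if the arm or the gripper's body presses on something with over 40 N, if the wrist force passes 120 N, or if a joint passes its speed limit or range.

## Working session

There is one attempt and no reset: what is moved stays moved. The work goes in short steps, Python scripts to look and compute and a tool call to move; the robot and the scene stay as the last step left them, time stands still between calls to the robot, and variables do not carry over. Pictures are saved under pics/ and viewed, at most 10 in all, crops included, and the job is handed in when it is done.

Besides the shell and the picture viewer there is one more tool, called after "Request:" as name([rows], argument=value, ...), one row to a line, values as JSON. drive_tool: Moves the arm, as the interface text tells. Its arguments: {"type":"object","properties":{"increments":{"type":"array"},"force":{"type":"number"}},"required":["increments"]}

```bash
mkdir -p pics
python3 - <<'E'
from workcell import readout,cams,bot
import cv2,numpy as np
print(readout.sense())
for n in("top","side"):
    s=cams.snapshot(n); cv2.imwrite(f"pics/{n}0.png",s["frame"][:,:,::-1])
    np.savez(f"{n}.npz",**s)
    print(n,s["fx"],s["cx"],s["cy"],-s["R"].T@s["t"],s["R"].tolist())
E
```

```text
{'clock': 0.0, 'joint_pos': array([ 1.11120487,  0.62932059,  0.03845572,  1.51834494, -0.0270265 ,
        0.99628796, -0.01999525]), 'joint_velocities': array([-2.92513954e-04, -2.63436929e-05, -2.78138792e-04,  1.47613872e-03,
        4.56566552e-04, -9.43484740e-04,  2.15918552e-03]), 'effort': array([ 4.29703014e-04, -5.63391531e+01,  1.22613318e+00, -1.93441147e+01,
        1.09261626e-02,  1.03144758e-02, -3.82913959e-05]), 'tool_pos': array([ 0.24919472, -0.59967852,  0.23041325]), 'ee_rot': array([-3.13974999e+00,  8.32765268e-06,  3.93771189e-01]), 'contact_force': array([-0.39420297, -0.36601231,  0.15939468]), 'torque': array([ 0.03087592,  0.00654918, -0.00725198]), 'finger_force': 0.0, 'opening': 0.995733187876845}
top 404.16923223807424 283.3374469594781 206.90607403923786 [ 0.54845696 -0.05195224  0.9520775 ] [[-0.01514982456212819, -0.9998173914864258, 0.011647596190441853], [-0.9984514007590195, 0.014503453660230389, -0.053707077320197756], [0.053528339579038776, -0.012443211530967745, -0.9984887998113482]]
side 494.571918715097 277.89647682488004 215.06444234868908 [-0.07448901  0.7155893   0.86103581] [[-0.7476991456280161, -0.6640335723168981, -0.002324319942211186], [-0.39815801660496625, 0.4511201129400813, -0.7987245066442671], [0.5314284349188838, -0.5962801845919308, -0.6016924131337195]]
```

View pics/top0.png

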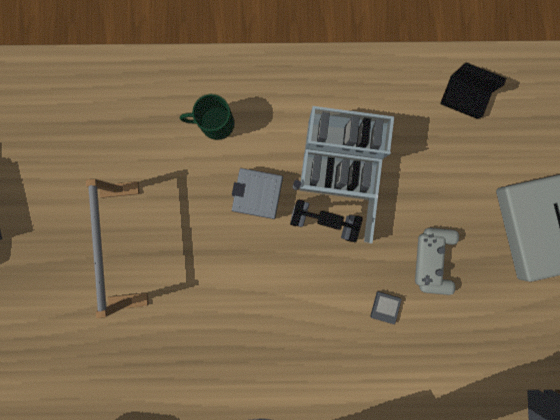

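View pics/side0.png

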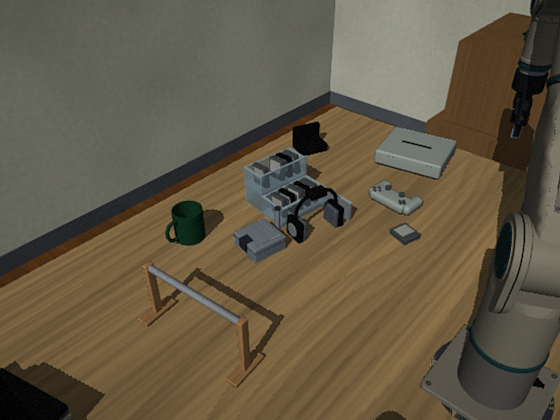

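The top view shows the tin at (257,193) with its clip at (239,189), the post at (297,184), the headset crown at (330,219), the rail from (93,183) to (101,314), the mug at (212,112) and the cartridge at (387,307). I'll enlarge the middle to get exact corners.

```bash
cat > h.py <<'E'
import numpy as np
def load(n): return np.load(f"{n}.npz")
def ray(s,u,v,z):
    c=-s["R"].T@s["t"]; d=s["R"].T@np.array([(u-s["cx"])/s["fx"],(v-s["cy"])/s["fy"],1.])
    return c+d*(z-c[2])/d[2]
def proj(s,X):
    p=s["R"]@np.array(X)+s["t"]; return np.array([s["fx"]*p[0]/p[2]+s["cx"],s["fy"]*p[1]/p[2]+s["cy"]])
def tri(s1,p1,s2,p2):
    A=[];b=[]
    for s,(u,v) in((s1,p1),(s2,p2)):
        c=-s["R"].T@s["t"]; d=s["R"].T@np.array([(u-s["cx"])/s["fx"],(v-s["cy"])/s["fy"],1.]);d/=np.linalg.norm(d)
        P=np.eye(3)-np.outer(d,d);A.append(P);b.append(P@c)
    return np.linalg.lstsq(np.vstack(A),np.hstack(b),rcond=None)[0]
E
python3 - <<'E'
import cv2
a=cv2.imread("pics/top0.png")[95:250,225:400]
cv2.imwrite("pics/topc.png",cv2.resize(a,None,fx=3.85,fy=3.85,interpolation=cv2.INTER_CUBIC)[:600,:800])
a=cv2.imread("pics/side0.png")[140:270,225:365]
cv2.imwrite("pics/sidec.png",cv2.resize(a,None,fx=4.5,fy=4.5,interpolation=cv2.INTER_CUBIC))
from h import *
T=load("top");S=load("side")
for p,q in(((93,183),(148,266)),((101,314),(243,320))): print(tri(T,p,S,q), ray(T,*p,.142))
E
```

```text
[0.64661162 0.31977807 0.14181516] [0.64536217 0.31840176 0.142     ]
[0.38716746 0.29683111 0.14914225] [0.38596025 0.30014491 0.142     ]
```

View pics/topc.png

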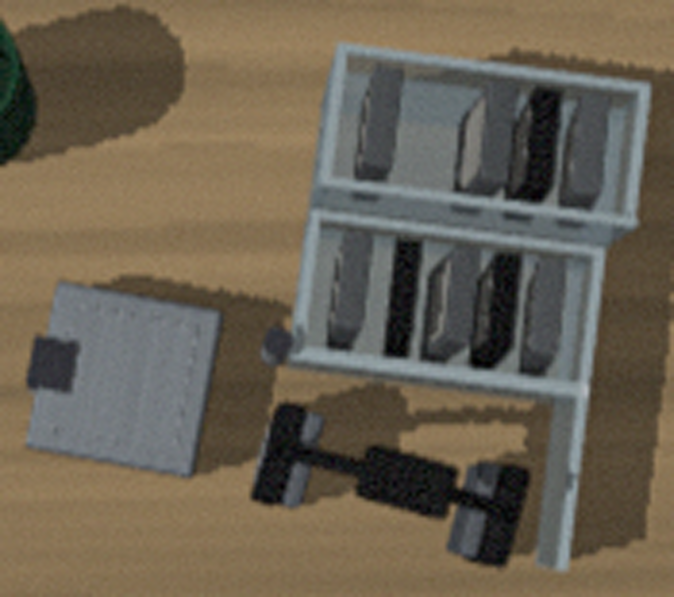

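View pics/sidec.png

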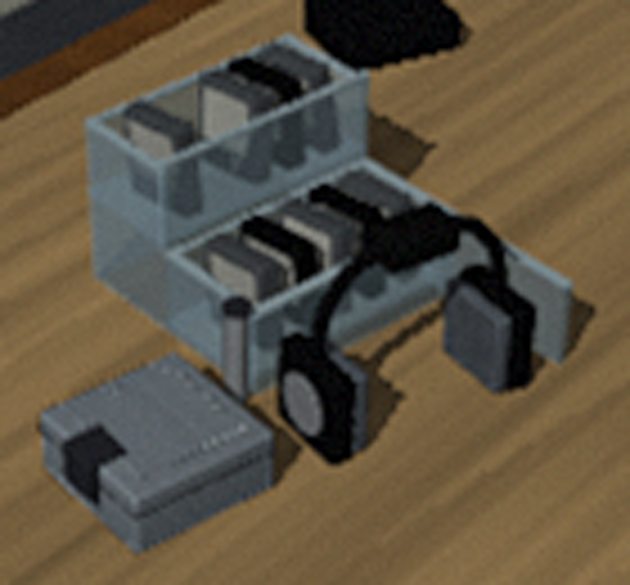

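```bash
cat > m.py <<'E'
from h import *
from scipy.optimize import least_squares
T=load("top");S=load("side")
def tc(u,v): return np.array([225+(u+.5)/3.85-.5,95+(v+.5)/3.85-.5])
def sc(u,v): return np.array([225+(u+.5)/4.5-.5,140+(v+.5)/4.5-.5])
def fit(obs,x0):
    obj=lambda q:np.hstack([proj(s,[q[0]+np.cos(q[2])*X[0]-np.sin(q[2])*X[1],q[1]+np.sin(q[2])*X[0]+np.cos(q[2])*X[1],X[2]])-p for s,p,X in obs])
    r=least_squares(obj,x0,loss="soft_l1"); return r.x.round(4),r.fun.reshape(-1,2).round(1).tolist()
E
python3 - <<'E'
from m import *
t=lambda u,v,*X:(T,tc(u,v),np.array(X)/1000)
s=lambda u,v,*X:(S,sc(u,v),np.array(X)/1000)
print("org",fit([t(290,362,50,116,60),t(588,394,50,-56,60),t(568,570,-50,-56,60),t(540,566,-50,-50,60),t(340,45,218,116,125),t(650,88,218,-56,125),t(635,222,138,-56,125),t(312,212,138,116,60),t(277,343,58,125,70),
 s(238,304,58,125,70),s(572,284,-50,-56,60),s(88,122,218,116,125),s(165,165,138,116,125)],[.5,-.15,-.1]))
print("tin",fit([t(60,283,50,50,44),t(220,312,50,-50,44),t(192,475,-50,-50,44),t(27,447,-50,50,44),s(175,355,50,50,44),s(275,455,-50+100,-50,44)],[.5,0.02,-.1])[0],
 "top only",fit([t(60,283,50,50,44),t(220,312,50,-50,44),t(192,475,-50,-50,44),t(27,447,-50,50,44)],[.5,0.02,-.1]))
h=[t(370,443,15,25,134),t(460,465,15,-25,134),t(447,518,-15,-25,134),t(357,490,-15,25,134)]
print("head",fit(h,[.45,-.15,-.2]))
print("cups",[ray(T,*tc(*p),.062).round(3).tolist() for p in((276,405),(303,408),(253,500),(480,462),(528,466),(500,565))])
E
```

```text
org (array([ 0.5717, -0.2089, -0.1413]), [[0.2, -0.6], [-0.3, 0.9], [-0.2, 0.1], [4.3, 0.8], [-1.1, -1.2], [0.3, -1.8], [-0.1, 1.2], [-0.6, -0.6], [0.2, -0.2], [0.3, 0.4], [0.9, 0.3], [-0.3, -1.1], [0.2, 0.9]])
tin [ 0.628  -0.0059 -0.2157] top only (array([ 0.6292, -0.0046, -0.1932]), [[-0.9, -0.7], [1.1, -0.4], [0.5, 0.9], [-0.5, 0.2]])
head (array([ 0.5663, -0.1578, -0.2829]), [[0.0, -1.1], [0.4, -0.3], [-0.0, 0.3], [-0.4, 1.0]])
cups [[0.611, -0.092, 0.062], [0.609, -0.107, 0.062], [0.557, -0.078, 0.062], [0.577, -0.208, 0.062], [0.574, -0.236, 0.062], [0.518, -0.218, 0.062]]
```

The crops give these world poses:

| Object | x, y (m) | yaw (rad) |
|---|---|---|
| Organiser | 0.572, -0.209 | -0.141 |
| Corner post | 0.647, -0.093 | – |
| Tin | 0.629, -0.005 | about -0.20 |
| Headset | 0.566, -0.158 | -0.28 |
| Rail middle | 0.516, 0.309 | 0.07 |

I'll move above the headset crown now.

Request:
drive_tool([
  [[4.6, -2.9, 0.3, 0, 0, -0.09, 8.5], [9.2, -5.7, 0.6, 0, 0, -0.18, 8.5], [13.9, -8.6, 0.9, 0, 0, -0.27, 8.5], [18.5, -11.5, 1.2, 0, 0, -0.36, 8.5], [23.1, -14.3, 1.5, 0, 0, -0.45, 8.5], [27.7, -17.2, 1.8, 0, 0, -0.54, 8.5], [32.4, -20.1, 2.1, 0, 0, -0.63, 8.5], [37, -22.9, 2.4, 0, 0, -0.72, 8.5], [41.6, -25.8, 2.7, 0, 0, -0.81, 8.5], [46.2, -28.7, 3, 0, 0, -0.9, 8.5]],
], force=40)

```text
clock: 1.1
tool_pos: [0.5408, -0.1927, 0.2035]
ee_rot: [-3.141, 0.0, 1.297]
contact_force: [0.4, -0.4, 0.0]
opening: 0.994
finger_force: 0.0
```

```bash
cat > go.py <<'E'
import sys,numpy as np
from scipy.spatial.transform import Rotation as Ro
from workcell import readout
s=readout.sense(); R=Ro.from_euler("xyz",s["ee_rot"]); 
print("t",round(s["clock"],2),s["tool_pos"].round(4),s["ee_rot"].round(3),"F",s["contact_force"].round(1),"op",round(s["opening"],3),round(s["finger_force"],1),"q7",s["joint_pos"][6].round(2))
for a in sys.argv[1:]:
    x,y,z,yaw=map(float,a.split(","))
    print(a,(R.inv().apply(np.array([x,y,z])-s["tool_pos"])*100).round(2),(R.inv()*Ro.from_euler("xyz",[np.pi,0,yaw])).as_rotvec().round(3))
E
python3 go.py .566,-.158,.115,1.29
```

```text
t 1.1 [ 0.5408 -0.1927  0.2035] [-3.141  0.     1.297] F [ 0.4 -0.4  0. ] op 0.994 0.0 q7 -0.13
.566,-.158,.115,1.29 [4.02 1.49 8.85] [-0.     0.     0.007]
```

```bash
cat > snap.py <<'E'
import sys,cv2,numpy as np
from workcell import cams
n,f=sys.argv[1:3]; s=cams.snapshot(n); np.savez(f"{n}.npz",**s); im=s["frame"][:,:,::-1]
if len(sys.argv)>3:
    u,v,w,h=map(int,sys.argv[3:7]); im=cv2.resize(im[v:v+h,u:u+w],None,fx=4,fy=4,interpolation=cv2.INTER_CUBIC)
cv2.imwrite(f"pics/{f}.png",im)
E
python3 snap.py side s1; python3 snap.py side s1;python3 go.py .566,-.158,.115,1.29
```

```text
t 1.2 [ 0.5446 -0.1851  0.2034] [ 3.14  -0.007  1.308] F [ 0.2 -0.2  0.7] op 0.994 0.0 q7 -0.13
.566,-.158,.115,1.29 [3.12 1.35 8.87] [ 0.001 -0.007  0.018]
```

Request:
drive_tool([
  [[1.5, 0.7, 0, 0, -0.003, 0.01, 8.5], [3.1, 1.35, 0, 0, -0.007, 0.018, 8.5], [3.1, 1.35, 0, 0, -0.007, 0.018, 8.5], [3.1, 1.35, 0.5, 0, -0.007, 0.018, 8.5], [3.1, 1.35, 1, 0, -0.007, 0.018, 8.5], [3.1, 1.35, 1.5, 0, -0.007, 0.018, 8.5], [3.1, 1.35, 2, 0, -0.007, 0.018, 8.5], [3.1, 1.35, 2.5, 0, -0.007, 0.018, 8.5], [3.1, 1.35, 3, 0, -0.007, 0.018, 8.5], [3.1, 1.35, 3, 0, -0.007, 0.018, 8.5]],
])

```text
clock: 2.2
tool_pos: [0.561, -0.1682, 0.1729]
ee_rot: [-3.14, 0.007, 1.276]
contact_force: [0.7, 0.2, -0.5]
opening: 0.999
finger_force: 0.0
```

```bash
python3 snap.py side s1 225 120 150 140;python3 snap.py top t1; python3 go.py .566,-.158,.115,1.29
```

```text
t 2.3 [ 0.5616 -0.1682  0.1737] [-3.141  0.007  1.276] F [ 0.8 -0.4  0.3] op 0.996 0.0 q7 -0.21
.566,-.158,.115,1.29 [1.15 0.13 5.86] [-0.     0.007 -0.014]
```

View pics/s1.png

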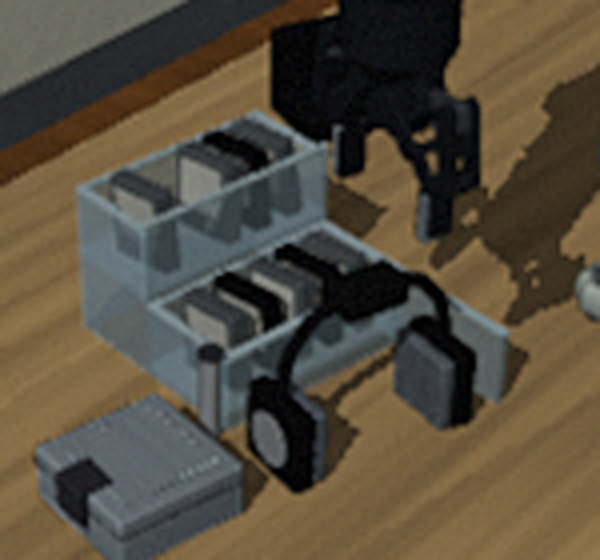

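Run:
```python
from m import *
for P in([.5616,-.1682,.1737],[.5616,-.1682,.187],[.566,-.158,.134],[.566,-.158,.112]): print(P,proj(S,P),(proj(S,P)-[225,120])*4, proj(T,P))
# crown triangulate: side top-face centre
q=np.array([368,283])/4+[225,120]; p=tc(409,479); print(tri(T,p,S,q))
```

```text
[0.5616, -0.1682, 0.1737] [321.55207164 175.23558536] [386.20828654 220.94234144] [338.80720469 220.90596451]
[0.5616, -0.1682, 0.187] [321.81499431 170.84973937] [387.25997726 203.39895749] [339.85050698 220.77179608]
[0.566, -0.158, 0.134] [317.07799126 189.0137742 ] [368.31196505 276.05509679] [330.82227777 219.18393015]
[0.566, -0.158, 0.112] [316.70194156 195.90070416] [366.80776624 303.60281663] [329.45894367 219.43104948]
[ 0.56647026 -0.15884012  0.127859  ]
```

The image matches the calibration: the fingers straddle the crown line at crop (387,200), and the crown is at (368,280). I'll shift about 1 cm, descend and close.

Request:
drive_tool([
  [[1.1, 0.1, 0, 0, 0.007, -0.014, 8.5], [1.1, 0.1, 0.8, 0, 0.007, -0.014, 8.5], [1.1, 0.1, 1.6, 0, 0.007, -0.014, 8.5], [1.1, 0.1, 2.4, 0, 0.007, -0.014, 8.5], [1.1, 0.1, 3.2, 0, 0.007, -0.014, 8.5], [1.1, 0.1, 4, 0, 0.007, -0.014, 8.5], [1.1, 0.1, 4.8, 0, 0.007, -0.014, 8.5], [1.1, 0.1, 5.5, 0, 0.007, -0.014, 8.5], [1.1, 0.1, 5.8, 0, 0.007, -0.014, 8.5], [1.1, 0.1, 5.8, 0, 0.007, -0.014, 8.5]],
])

```text
clock: 3.3
tool_pos: [0.5654, -0.1583, 0.1152]
ee_rot: [-3.141, 0.0, 1.29]
contact_force: [0.9, 0.5, 0.0]
opening: 0.993
finger_force: 0.0
```

```bash
python3 snap.py side s2; python3 go.py .566,-.158,.115,1.29
```

```text
t 3.35 [ 0.5657 -0.1584  0.1156] [-3.142 -0.     1.29 ] F [-0.2  0.2  0.7] op 0.992 0.0 q7 -0.23
.566,-.158,.115,1.29 [0.05 0.02 0.06] [-0. -0. -0.]
```

Request:
drive_tool([
  [[0, 0, 0, 0, 0, 0, 6], [0, 0, 0, 0, 0, 0, 4.5], [0, 0, 0, 0, 0, 0, 3.8], [0, 0, 0, 0, 0, 0, 3.2], [0, 0, 0, 0, 0, 0, 2.6], [0, 0, 0, 0, 0, 0, 2], [0, 0, 0, 0, 0, 0, 2], [0, 0, 0, 0, 0, 0, 2], [0, 0, 0, 0, 0, 0, 2], [0, 0, 0, 0, 0, 0, 2]],
], force=40)

```text
clock: 4.35
tool_pos: [0.5662, -0.1585, 0.1161]
ee_rot: [3.14, -0.0, 1.29]
contact_force: [1.8, 0.1, 5.4]
opening: 0.342
finger_force: 41.2
```

Request:
drive_tool([
  [[0, 0, -0.5, 0, 0, 0, 2], [0, 0, -1.5, 0, 0, 0, 2], [0, 0, -3, 0, 0, 0, 2], [0, 0, -5, 0, 0, 0, 2], [0, 0, -7.5, 0, 0, 0, 2], [0, 0, -10, 0, 0, 0, 2], [0, 0, -13, 0, 0, 0, 2], [0, 0, -16, 0, 0, 0, 2], [0, 0, -18, 0, 0, 0, 2], [0, 0, -18, 0, 0, 0, 2]],
])

```text
clock: 5.35
tool_pos: [0.5669, -0.1586, 0.2988]
ee_rot: [3.136, -0.0, 1.29]
contact_force: [0.2, -0.1, -1.3]
opening: 0.339
finger_force: 40.3
```

```bash
python3 snap.py side s3; python3 snap.py top t3; python3 go.py .516,.309,.30,1.64 .516,.309,.156,1.64
```

```text
t 5.45 [ 0.5649 -0.1583  0.2952] [-3.14  0.    1.29] F [ 0.   0.5 -2.2] op 0.347 40.3 q7 -0.17
.516,.309,.30,1.64 [ 43.54 -17.65  -0.47] [-0.001 -0.    -0.35 ]
.516,.309,.156,1.64 [ 43.54 -17.64  13.93] [-0.001 -0.    -0.35 ]
```

View pics/s3.png

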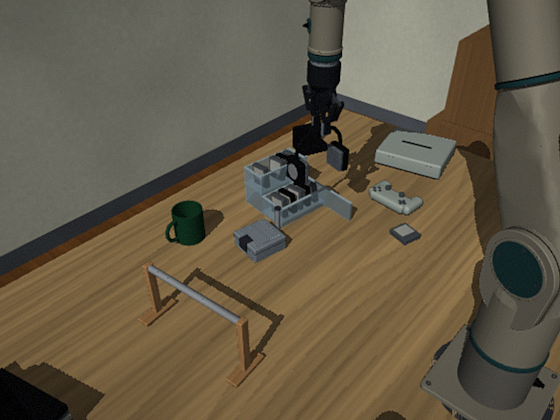

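The headset is held level, with the cups well above the tiers. Next I'll carry it to the rail.

Request:
drive_tool([
  [[1.3, -0.5, 0, 0, 0, -0.01, 2], [4, -1.6, -0.2, 0, 0, -0.03, 2], [7.5, -3, -0.5, 0, 0, -0.06, 2], [11, -4.4, -0.5, 0, 0, -0.09, 2], [14.5, -5.8, -0.5, 0, 0, -0.12, 2], [18, -7.3, -0.5, 0, 0, -0.15, 2], [21.5, -8.7, -0.5, 0, 0, -0.18, 2], [25, -10.1, -0.5, 0, 0, -0.21, 2], [27, -11, -0.5, 0, 0, -0.23, 2], [28, -11.3, -0.5, 0, 0, -0.24, 2]],
])

```text
clock: 6.45
tool_pos: [0.5324, 0.1458, 0.2994]
ee_rot: [-3.138, -0.001, 1.536]
contact_force: [0.1, -0.2, -1.9]
opening: 0.339
finger_force: 40.3
```

```bash
python3 snap.py side s4;python3 snap.py side s4; python3 go.py .516,.309,.30,1.64 .516,.309,.156,1.64
```

```text
t 6.55 [0.5337 0.1437 0.2997] [-3.14  -0.     1.533] F [-0.1 -0.1 -1.7] op 0.341 40.3 q7 -0.52
.516,.309,.30,1.64 [16.45 -2.39 -0.02] [-0.002 -0.    -0.107]
.516,.309,.156,1.64 [16.45 -2.36 14.38] [-0.002 -0.    -0.107]
```

Request:
drive_tool([
  [[1.5, -0.2, 0, 0, 0, -0.01, 2], [4, -0.6, 0, 0, 0, -0.03, 2], [7, -1, 0, 0, 0, -0.05, 2], [10, -1.5, 0, 0, 0, -0.07, 2], [13, -1.9, 0, 0, 0, -0.09, 2], [15.2, -2.2, 0, 0, 0, -0.1, 2], [16.2, -2.4, 0, 0, 0, -0.107, 2], [16.4, -2.4, 0, 0, 0, -0.107, 2], [16.4, -2.4, 1, 0, 0, -0.107, 2], [16.4, -2.4, 2, 0, 0, -0.107, 2]],
])

```text
clock: 7.55
tool_pos: [0.5182, 0.3047, 0.2799]
ee_rot: [3.141, 0.002, 1.634]
contact_force: [-0.3, -0.7, -3.2]
opening: 0.338
finger_force: 40.3
```

```bash
python3 snap.py top t5;python3 snap.py side s5 100 130 190 145; python3 go.py .516,.309,.156,1.64
```

```text
t 7.65 [0.517  0.3042 0.2785] [-3.138e+00  3.000e-03  1.635e+00] F [-0.2 -1.4 -1.7] op 0.339 40.2 q7 -0.72
.516,.309,.156,1.64 [ 0.52 -0.03 12.24] [-0.003  0.003 -0.005]
```

View pics/s5.png

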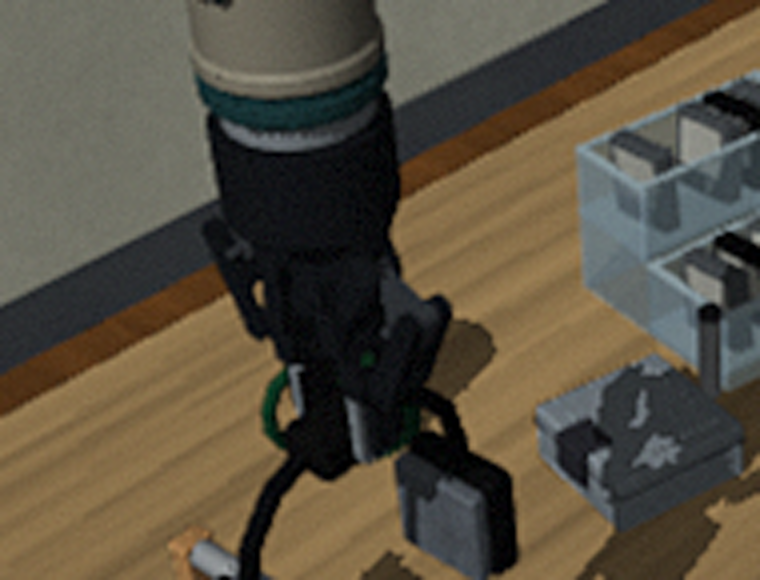

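The bar passes between the cups, at crop (215,555), and the pads end above the crown's underside. I'll lower it.

Request:
drive_tool([
  [[0.2, 0, 0.5, 0, 0, 0, 2], [0.4, 0, 1.5, 0, 0, 0, 2], [0.5, 0, 3, 0, 0, 0, 2], [0.5, 0, 4.5, 0, 0, 0, 2], [0.5, 0, 6, 0, 0, 0, 2], [0.5, 0, 7.5, 0, 0, 0, 2], [0.5, 0, 9, 0, 0, 0, 2], [0.5, 0, 10.2, 0, 0, 0, 2], [0.5, 0, 11, 0, 0, 0, 2], [0.5, 0, 11.2, 0, 0, 0, 2]],
])

```text
clock: 8.65
tool_pos: [0.5167, 0.3115, 0.1676]
ee_rot: [-3.14, 0.001, 1.637]
contact_force: [-0.8, 0.2, -1.9]
opening: 0.342
finger_force: 40.2
```

```bash
python3 snap.py side s6 100 200 170 130;python3 snap.py side s6 100 200 170 130; python3 go.py .516,.309,.155,1.64
```

```text
t 8.75 [0.5172 0.3119 0.1686] [ 3.142 -0.     1.637] F [ 0.5 -0.4 -1.3] op 0.341 40.2 q7 -0.78
.516,.309,.155,1.64 [-0.28 -0.14  1.36] [ 0.    -0.    -0.003]
```

View pics/s6.png

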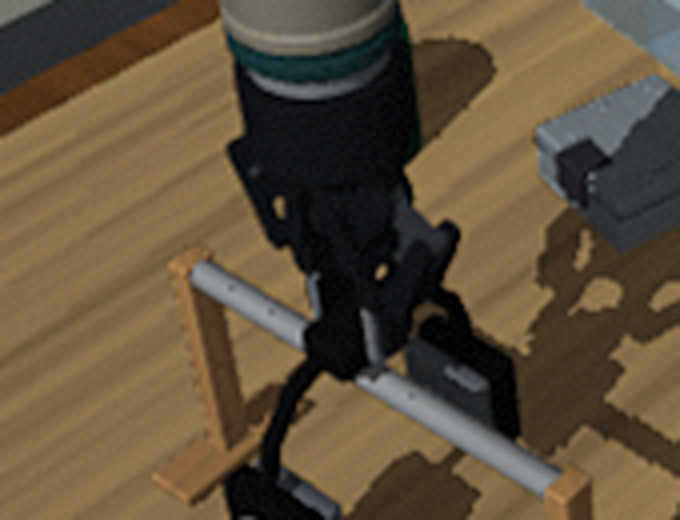

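The cups are on either side of the bar, with the crown just above it at crop (345,350). I'll lower the last 1.4 cm slowly.

Request:
drive_tool([
  [[-0.2, -0.1, 0.2, 0, 0, 0, 2], [-0.3, -0.1, 0.4, 0, 0, 0, 2], [-0.3, -0.1, 0.6, 0, 0, 0, 2], [-0.3, -0.1, 0.8, 0, 0, 0, 2], [-0.3, -0.1, 0.95, 0, 0, 0, 2], [-0.3, -0.1, 1.1, 0, 0, 0, 2], [-0.3, -0.1, 1.2, 0, 0, 0, 2], [-0.3, -0.1, 1.3, 0, 0, 0, 2], [-0.3, -0.1, 1.35, 0, 0, 0, 2], [-0.3, -0.1, 1.35, 0, 0, 0, 2]],
])

```text
clock: 9.75
tool_pos: [0.5163, 0.3087, 0.1552]
ee_rot: [-3.142, 0.0, 1.637]
contact_force: [-0.0, -0.2, -1.7]
opening: 0.34
finger_force: 40.3
```

Request:
drive_tool([
  [[0, 0, 0.03, 0, 0, 0, 2], [0, 0, 0.06, 0, 0, 0, 2], [0, 0, 0.09, 0, 0, 0, 2], [0, 0, 0.12, 0, 0, 0, 2], [0, 0, 0.15, 0, 0, 0, 2], [0, 0, 0.15, 0, 0, 0, 2], [0, 0, 0.15, 0, 0, 0, 2], [0, 0, 0.15, 0, 0, 0, 2], [0, 0, 0.15, 0, 0, 0, 2], [0, 0, 0.15, 0, 0, 0, 2]],
])

```text
clock: 10.75
tool_pos: [0.5164, 0.3087, 0.154]
ee_rot: [3.141, -0.0, 1.637]
contact_force: [-1.8, -1.1, 4.4]
opening: 0.339
finger_force: 41.0
```

Contact with the bar is made, so I'll release slowly and retreat upward.

Request:
drive_tool([
  [[0, 0, 0.1, 0, 0, 0, 2.9], [0, 0, 0.1, 0, 0, 0, 3.2], [0, 0, 0.1, 0, 0, 0, 3.6], [0, 0, 0.1, 0, 0, 0, 4.2], [0, 0, 0.1, 0, 0, 0, 5], [0, 0, 0.1, 0, 0, 0, 6], [0, 0, 0, 0, 0, 0, 6], [0, 0, -0.5, 0, 0, 0, 6], [0, 0, -1.5, 0, 0, 0, 6], [0, 0, -3, 0, 0, 0, 6]],
])

```text
clock: 11.75
tool_pos: [0.5161, 0.3085, 0.1841]
ee_rot: [-3.141, 0.0, 1.637]
contact_force: [0.1, -0.6, 0.5]
opening: 0.704
finger_force: 0.0
```

Request:
drive_tool([
  [[0, 0, -1.5, 0, 0, 0, 6], [0, 0, -3, 0, 0, 0, 6], [0, 0, -4.5, 0, 0, 0, 6], [0, 0, -6, 0, 0, 0, 5], [0, 0, -7.5, 0, 0, 0, 4], [0, 0, -9, 0, 0, 0, 2], [0, 0, -10, 0, 0, 0, 0], [0, 0, -10, 0, 0, 0, 0], [0, 0, -10, 0, 0, 0, 0], [0, 0, -10, 0, 0, 0, 0]],
])

```text
clock: 12.75
tool_pos: [0.5159, 0.3084, 0.2829]
ee_rot: [-3.14, 0.001, 1.637]
contact_force: [0.0, -0.7, 0.8]
opening: 0.002
finger_force: 0.0
```

```bash
python3 snap.py side s7 ; python3 snap.py top t7 80 90 200 150
python3 - <<'E'
import cv2,numpy as np
a=cv2.resize(cv2.imread("pics/s7.png")[180:350,120:320],None,fx=2,fy=2); b=cv2.resize(cv2.imread("pics/t7.png"),(400,300))
c=np.zeros((340,800,3),np.uint8);c[:,:400]=a;c[:300,400:]=b;cv2.imwrite("pics/c7.png",c)
E
python3 go.py
```

```text
t 12.85 [0.516  0.3084 0.2829] [-3.140e+00  1.000e-03  1.637e+00] F [-0.8  0.2  0.1] op 0.004 0.0 q7 -0.72
```

View pics/c7.png

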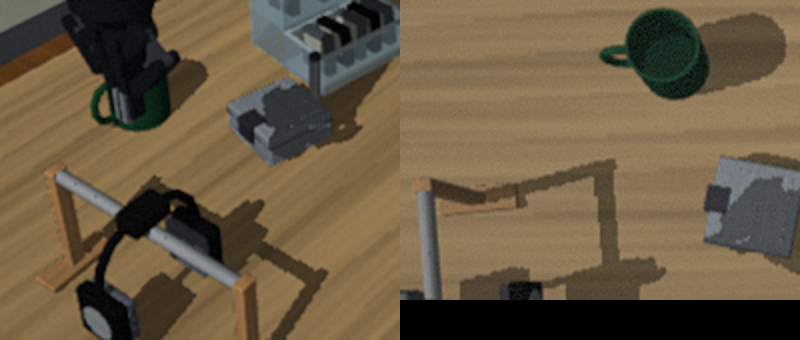

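The headset hangs level on the bar with one cup on each side: side crop crown (140,210), cups (105,310) and (200,240). Next is the tin. I'll first push it squarely on its clip towards the post, fingers shut.

```bash
python3 go.py .648,.089,.26,1.40 .648,.089,.1,1.40 .648,.089,.014,1.40
python3 - <<'E'
from m import *
print(ray(T,212,112,.09),ray(T,257,193,.044))
E
```

```text
t 12.85 [0.516  0.3084 0.2829] [-3.140e+00  1.000e-03  1.637e+00] F [-0.8  0.2  0.1] op 0.004 0.0 q7 -0.72
.648,.089,.26,1.40 [-22.76  11.73   2.29] [-0.001  0.001  0.237]
.648,.089,.1,1.40 [-22.75  11.75  18.29] [-0.001  0.001  0.237]
.648,.089,.014,1.40 [-22.74  11.76  26.89] [-0.001  0.001  0.237]
[0.80208574 0.08820834 0.09      ] [ 0.62936714 -0.00441766  0.044     ]
```

Request:
drive_tool([
  [[-3, 1.5, 0.3, 0, 0, 0.03, 0], [-7, 3.6, 0.8, 0, 0, 0.07, 0], [-11, 5.7, 1.2, 0, 0, 0.11, 0], [-15, 7.7, 1.8, 0, 0, 0.15, 0], [-19, 9.8, 3, 0, 0, 0.2, 0], [-22, 11.3, 6, 0, 0, 0.23, 0], [-22.7, 11.7, 9.5, 0, 0, 0.237, 0], [-22.7, 11.7, 13, 0, 0, 0.237, 0], [-22.7, 11.7, 16.5, 0, 0, 0.237, 0], [-22.7, 11.7, 18.3, 0, 0, 0.237, 0]],
])

```text
clock: 13.85
tool_pos: [0.6457, 0.0893, 0.0967]
ee_rot: [-3.136, 0.002, 1.4]
contact_force: [-0.8, 0.5, -0.0]
opening: 0.0
finger_force: 0.0
```

```bash
python3 snap.py side s8;python3 snap.py top t8; python3 go.py .648,.089,.014,1.40 .6442,.062,.014,1.4 .641,.040,.014,1.40
```

```text
t 13.95 [0.6453 0.0893 0.0969] [-3.135e+00  2.000e-03  1.400e+00] F [-1.3 -0.8 -0.2] op -0.001 0.0 q7 -0.57
.648,.089,.014,1.40 [0.03 0.33 8.29] [-0.007  0.002 -0.   ]
.6442,.062,.014,1.4 [-2.69  0.41  8.3 ] [-0.007  0.002 -0.   ]
.641,.040,.014,1.40 [-4.91  0.47  8.3 ] [-0.007  0.002 -0.   ]
```

Request:
drive_tool([
  [[0, 0.3, 2, -0.007, 0, 0, 0], [0, 0.3, 4.5, -0.007, 0, 0, 0], [0, 0.3, 6.8, -0.007, 0, 0, 0], [0, 0.3, 8, -0.007, 0, 0, 0], [0, 0.3, 8.3, -0.007, 0, 0, 0], [-0.8, 0.33, 8.3, -0.007, 0, 0, 0], [-1.6, 0.36, 8.3, -0.007, 0, 0, 0], [-2.3, 0.38, 8.3, -0.007, 0, 0, 0], [-2.7, 0.4, 8.3, -0.007, 0, 0, 0], [-3, 0.42, 8.3, -0.007, 0, 0, 0]],
])

```text
clock: 14.95
tool_pos: [0.6481, 0.0606, 0.0188]
ee_rot: [3.132, -0.003, 1.4]
contact_force: [0.6, 3.7, 2.5]
opening: 0.004
finger_force: 2.0
```

```bash
python3 go.py .641,.040,.014,1.41
```

```text
t 14.95 [0.6481 0.0606 0.0188] [ 3.132e+00 -3.000e-03  1.400e+00] F [0.6 3.7 2.5] op 0.004 2.0 q7 -0.57
.641,.040,.014,1.41 [-2.15 -0.35  0.47] [ 0.009 -0.003 -0.01 ]
```

Request:
drive_tool([
  [[-0.2, 0, 0.1, 0, 0, 0, 0], [-0.5, -0.05, 0.2, 0, 0, 0, 0], [-0.8, -0.1, 0.3, 0, 0, 0, 0], [-1.1, -0.15, 0.3, 0, 0, 0, 0], [-1.4, -0.2, 0.3, 0, 0, 0, 0], [-1.7, -0.2, 0.3, 0, 0, 0, 0], [-1.9, -0.2, 0.3, 0, 0, 0, 0], [-2.1, -0.2, 0.3, 0, 0, 0, 0], [-2.2, -0.2, 0.3, 0, 0, 0, 0], [-2.2, -0.2, 0.3, 0, 0, 0, 0]],
])

```text
clock: 15.95
tool_pos: [0.6412, 0.0377, 0.0146]
ee_rot: [3.135, 0.001, 1.399]
contact_force: [0.5, 2.7, 2.2]
opening: -0.002
finger_force: 1.3
```

Request:
drive_tool([
  [[0.5, 0, 0, 0, 0, 0, 0], [1.5, 0, 0, 0, 0, 0, 0], [2.5, 0, 0, 0, 0, 0, 0], [3, 0, -1, 0, 0, 0, 0], [3, 0, -3, 0, 0, 0, 0], [3, 0, -5, 0, 0, 0, 0], [3, -2, -5, 0, 0, 0, 0], [3, -4, -5, 0, 0, 0, 0], [3, -6, -5, 0, 0, 0, 0], [3, -6.5, -5, 0, 0, 0, 0]],
])

```text
clock: 16.95
tool_pos: [0.5799, 0.0799, 0.0648]
ee_rot: [3.136, 0.001, 1.402]
contact_force: [0.2, -0.1, -0.9]
opening: -0.002
finger_force: 0.0
```

```bash
cat > tin.py <<'E'
# tin pose: grey top-face mask in top view -> minAreaRect at z=.044
from m import *
import cv2
from workcell import cams
import sys
def org(P):
    a=-.1413; d=np.array(P[:2])-[.5717,-.2089]; return np.array([np.cos(a)*d[0]+np.sin(a)*d[1],-np.sin(a)*d[0]+np.cos(a)*d[1]])*1000
s=cams.snapshot("top"); np.savez("top.npz",**s)
hsv=cv2.cvtColor(s["frame"],cv2.COLOR_RGB2HSV); cv2.imwrite("pics/now.png",s["frame"][:,:,::-1])
u0,u1,v0,v1=map(int,sys.argv[1:5])
m=((hsv[:,:,1]<70)&(hsv[:,:,2]>45)).astype(np.uint8)*255
k=np.zeros_like(m);k[v0:v1,u0:u1]=m[v0:v1,u0:u1]
cs,_=cv2.findContours(k,cv2.RETR_EXTERNAL,cv2.CHAIN_APPROX_NONE)
c=max(cs,key=cv2.contourArea); P=np.array([ray(s,*p[0],.044)[:2] for p in c])
r=cv2.minAreaRect((P*1000).astype(np.float32)); print("area",cv2.contourArea(c),"rect",r)
print("centre org",org(np.array(r[0])/1000),"corners org",[org(b/1000).round().tolist() for b in cv2.boxPoints(r)])
E
python3 tin.py 225 292 150 240; python3 go.py
```

```text
area 1935.0 rect ((625.11572265625, -26.636398315429688), (106.61626434326172, 101.77074432373047), 79.68667602539062)
centre org [ 27.21513485 187.96966873] corners org [[-26.0, 137.0], [76.0, 133.0], [80.0, 239.0], [-22.0, 243.0]]
t 17.0 [0.5806 0.0797 0.0648] [3.136e+00 1.000e-03 1.402e+00] F [-1.1  0.2  0.5] op 0.003 0.0 q7 -0.62
```

The tin now sits at about organiser (27,185), turned about -0.04 rad, with its right side about 2 mm from the post. I'll work out the swing path.

```bash
cat > w.py <<'E'
import numpy as np
A=-.1413
def world(x,y): return [.5717+(np.cos(A)*x-np.sin(A)*y)/1000,-.2089+(np.sin(A)*x+np.cos(A)*y)/1000]
def rot(t,v): return np.array([np.cos(t)*v[0]-np.sin(t)*v[1],np.sin(t)*v[0]+np.cos(t)*v[1]])
K0,TH0=31,-.04
def pusher(th,s=-34,gap=0,roll=.5):
    k=K0-8*roll*(th-TH0); n=rot(th,[0,-1]); t=rot(th,[1,0])
    Q=np.array([58,125])-8*n; c=Q-50*n-k*t
    p=c+rot(th,[s,61+gap]); return c,p,th+np.pi/2+A
E
python3 - <<'E'
from w import *
import subprocess
c,p,psi=pusher(-.04,gap=14); w=world(*p); print(c,p,w,psi)
print(subprocess.run(["python3","go.py",f"{w[0]:.4f},{w[1]:.4f},.065,{psi:.3f}",f"{w[0]:.4f},{w[1]:.4f},.014,{psi:.3f}"],capture_output=True,text=True).stdout)
E
```

```text
[ 29.34417808 184.19327555] [ -1.62942549 260.49292091] [np.float64(0.6067721040203662), np.float64(0.049226256684984565)] 1.3894963267948965
t 17.0 [0.5806 0.0797 0.0648] [3.136e+00 1.000e-03 1.402e+00] F [-1.1  0.2  0.5] op 0.003 0.0 q7 -0.62
0.6068,0.0492,.065,1.389 [-2.57  3.1   0.  ] [0.006 0.001 0.013]
0.6068,0.0492,.014,1.389 [-2.57  3.07  5.1 ] [0.006 0.001 0.013]
```

Request:
drive_tool([
  [[-0.6, 0.8, 0, 0.006, 0, 0.013, 0], [-1.5, 1.8, 0, 0.006, 0, 0.013, 0], [-2.3, 2.8, 0, 0.006, 0, 0.013, 0], [-2.5, 3.1, 0.3, 0.006, 0, 0.013, 0], [-2.5, 3.1, 1.5, 0.006, 0, 0.013, 0], [-2.5, 3.1, 3, 0.006, 0, 0.013, 0], [-2.5, 3.1, 4.2, 0.006, 0, 0.013, 0], [-2.5, 3.1, 5, 0.006, 0, 0.013, 0], [-2.5, 3.1, 5.1, 0.006, 0, 0.013, 0], [-2.5, 3.1, 5.1, 0.006, 0, 0.013, 0]],
])

```text
clock: 18.0
tool_pos: [0.6085, 0.0494, 0.0131]
ee_rot: [3.141, 0.0, 1.387]
contact_force: [0.1, 0.2, -0.7]
opening: 0.0
finger_force: 0.0
```

```bash
cat > arc.py <<'E'
import sys,numpy as np
from w import *
from scipy.spatial.transform import Rotation as Ro
from workcell import readout
s=readout.sense(); R=Ro.from_euler("xyz",s["ee_rot"])
print(round(s["clock"],2),s["tool_pos"].round(4),s["ee_rot"].round(3),s["contact_force"].round(1))
a,b,g=map(float,sys.argv[1:4])
for th in np.linspace(a,b,int(sys.argv[4]))[0:]:
    c,p,psi=pusher(th,gap=g); w=world(*p)
    d=R.inv().apply(np.array([*w,.014])-s["tool_pos"])*100
    print(round(th,2),d.round(2),(R.inv()*Ro.from_euler("xyz",[np.pi,0,psi])).as_rotvec().round(3))
print("c",c,"psi",psi)
E
python3 arc.py -.04 .5 0 10
```

```text
18.0 [0.6085 0.0494 0.0131] [3.141 0.    1.387] [ 0.1  0.2 -0.7]
-0.04 [-1.45 -0.17 -0.09] [ 0.     0.    -0.002]
0.02 [-1.86 -0.84 -0.09] [ 0.     0.    -0.062]
0.08 [-2.31 -1.49 -0.09] [ 0.     0.    -0.122]
0.14 [-2.79 -2.12 -0.09] [ 0.     0.    -0.182]
0.2 [-3.31 -2.71 -0.09] [ 0.     0.    -0.242]
0.26 [-3.87 -3.27 -0.09] [ 0.     0.    -0.302]
0.32 [-4.46 -3.8  -0.09] [ 0.     0.    -0.362]
0.38 [-5.07 -4.29 -0.09] [ 0.     0.    -0.422]
0.44 [-5.71 -4.75 -0.09] [ 0.     0.    -0.482]
0.5 [-6.38 -5.16 -0.09] [ 0.     0.    -0.542]
c [  4.88383768 162.07315606] psi 1.9294963267948966
```

```bash
sed -i 's/roll=.5/roll=5/; s/s=-34/s=-36/' w.py; python3 arc.py -.04 .5 0 10
```

```text
18.0 [0.6085 0.0494 0.0131] [3.141 0.    1.387] [ 0.1  0.2 -0.7]
-0.04 [-1.45 -0.37 -0.09] [ 0.     0.    -0.002]
0.02 [-1.86 -0.83 -0.09] [ 0.     0.    -0.062]
0.08 [-2.28 -1.26 -0.09] [ 0.     0.    -0.122]
0.14 [-2.71 -1.68 -0.09] [ 0.     0.    -0.182]
0.2 [-3.16 -2.07 -0.09] [ 0.     0.    -0.242]
0.26 [-3.61 -2.43 -0.09] [ 0.     0.    -0.302]
0.32 [-4.07 -2.77 -0.09] [ 0.     0.    -0.362]
0.38 [-4.53 -3.1  -0.09] [ 0.     0.    -0.422]
0.44 [-5.   -3.39 -0.09] [ 0.     0.    -0.482]
0.5 [-5.48 -3.67 -0.09] [ 0.     0.    -0.542]
c [ 21.94404268 171.39318853] psi 1.9294963267948966
```

Request:
drive_tool([
  [[-0.8, -0.2, -0.1, 0, 0, 0, 0], [-1.5, -0.4, -0.1, 0, 0, -0.01, 0], [-1.9, -0.8, -0.1, 0, 0, -0.06, 0], [-2.3, -1.25, -0.1, 0, 0, -0.12, 0], [-2.7, -1.65, -0.1, 0, 0, -0.18, 0], [-3.15, -2.05, -0.1, 0, 0, -0.24, 0], [-3.6, -2.4, -0.1, 0, 0, -0.3, 0], [-4.05, -2.75, -0.1, 0, 0, -0.36, 0], [-4.5, -3.1, -0.1, 0, 0, -0.42, 0], [-4.5, -3.1, -0.1, 0, 0, -0.42, 0]],
])

```text
clock: 19.0
tool_pos: [0.5683, 0.0117, 0.0151]
ee_rot: [3.142, -0.002, 1.809]
contact_force: [-3.6, 5.0, 3.3]
opening: 0.002
finger_force: 2.7
```

```bash
python3 tin.py 225 292 150 245; python3 arc.py .38 .92 0 10
```

```text
area 3894.5 rect ((593.69091796875, -6.1749725341796875), (148.6359405517578, 157.6814727783203), 89.10665893554688)
centre org [ -6.77807075 203.80160694] corners org [[-76.0, 120.0], [81.0, 140.0], [62.0, 287.0], [-94.0, 268.0]]
19.05 [0.5683 0.0117 0.0151] [-3.141e+00 -2.000e-03  1.808e+00] [-3.5  4.4  4.1]
0.38 [-0.15  0.11  0.11] [-0.    -0.002 -0.002]
0.44 [-0.46 -0.35  0.11] [-0.    -0.002 -0.062]
0.5 [-0.79 -0.8   0.11] [-0.    -0.002 -0.122]
0.56 [-1.12 -1.23  0.11] [-0.    -0.002 -0.182]
0.62 [-1.46 -1.64  0.11] [ 0.    -0.002 -0.242]
0.68 [-1.82 -2.03  0.11] [ 0.    -0.002 -0.302]
0.74 [-2.18 -2.41  0.11] [ 0.    -0.002 -0.362]
0.8 [-2.56 -2.76  0.11] [ 0.    -0.002 -0.422]
0.86 [-2.94 -3.11  0.1 ] [ 0.    -0.002 -0.482]
0.92 [-3.32 -3.43  0.1 ] [ 0.    -0.002 -0.542]
c [ 16.3381752  166.02502107] psi 2.3494963267948963
```

Request:
drive_tool([
  [[1, 0, 0, 0, 0, 0, 0], [3, 0, 0, 0, 0, 0, 0], [6, 0, -0.5, 0, 0, 0, 0], [9, 0, -1, 0, 0, 0, 0], [11, 0, -1, 0, 0, 0, 0], [12, 0, -1, 0, 0, 0, 0], [12, 0, -1, 0, 0, 0, 0], [12, 0, -1, 0, 0, 0, 0], [12, 0, -1, 0, 0, 0, 0], [12, 0, -1, 0, 0, 0, 0]],
])

```text
clock: 20.05
tool_pos: [0.5423, 0.1255, 0.0242]
ee_rot: [3.141, 0.001, 1.804]
contact_force: [-0.8, 0.4, 0.3]
opening: -0.004
finger_force: 0.0
```

```bash
python3 tin.py 225 292 140 245;python3 snap.py side s9
python3 - <<'E'
import cv2,numpy as np
a=cv2.resize(cv2.imread("pics/s9.png")[180:300,200:360],None,fx=2.5,fy=2.5); b=cv2.resize(cv2.imread("pics/now.png")[140:260,200:360],None,fx=2.5,fy=2.5)
cv2.imwrite("pics/c9.png",np.hstack([a,b]))
E
python3 go.py
```

```text
area 1670.5 rect ((612.3638916015625, -38.68974304199219), (101.1444320678711, 106.99983978271484), 12.918066024780273)
centre org [ 16.28786757 174.2406067 ] corners org [[-50.0, 206.0], [-12.0, 106.0], [83.0, 142.0], [44.0, 242.0]]
t 20.15 [0.5422 0.1261 0.0243] [3.141e+00 1.000e-03 1.805e+00] F [-0.6  0.5  0.5] op -0.0 0.0 q7 -0.46
```

The mask shows the tin at organiser (17,171), turned 0.36 rad and touching the post, so the swing is working. I'll re-plan with the measured slip and continue.

```bash
sed -i 's/roll=5/roll=3.5/; s/s=-36/s=-37/;s/K0,TH0=31/K0,TH0=33/' w.py; python3 arc.py .36 .36 5 1; python3 arc.py .36 .9 0 10
```

```text
20.15 [0.5422 0.1261 0.0243] [3.141e+00 1.000e-03 1.805e+00] [-0.6  0.5  0.5]
0.36 [-11.28  -0.61   1.03] [0.001 0.001 0.016]
c [ 17.16554371 171.60243749] psi 1.7894963267948965
20.15 [0.5422 0.1261 0.0243] [3.141e+00 1.000e-03 1.805e+00] [-0.6  0.5  0.5]
0.36 [-11.78  -0.62   1.03] [0.001 0.001 0.016]
0.42 [-12.13  -1.16   1.03] [ 0.001  0.001 -0.044]
0.48 [-12.51  -1.68   1.03] [ 0.001  0.001 -0.104]
0.54 [-12.91  -2.18   1.03] [ 0.001  0.001 -0.164]
0.6 [-13.33  -2.65   1.03] [ 0.001  0.001 -0.224]
0.66 [-13.76  -3.1    1.03] [ 0.001  0.001 -0.284]
0.72 [-14.21  -3.53   1.03] [ 0.001  0.001 -0.344]
0.78 [-14.68  -3.93   1.03] [ 0.001  0.001 -0.404]
0.84 [-15.16  -4.31   1.03] [ 0.001  0.001 -0.464]
0.9 [-15.65  -4.67   1.03] [ 0.001  0.001 -0.524]
c [  8.41468465 155.8207544 ] psi 2.3294963267948963
```

Request:
drive_tool([
  [[-3, -0.6, 0.5, 0, 0, 0.016, 0], [-7, -0.6, 1, 0, 0, 0.016, 0], [-10.2, -0.6, 1, 0, 0, 0.016, 0], [-11.4, -0.6, 1, 0, 0, 0.016, 0], [-11.8, -0.65, 1, 0, 0, 0.016, 0], [-12.1, -1.15, 1, 0, 0, -0.044, 0], [-12.5, -1.7, 1, 0, 0, -0.104, 0], [-12.9, -2.2, 1, 0, 0, -0.164, 0], [-13.35, -2.65, 1, 0, 0, -0.224, 0], [-13.75, -3.1, 1, 0, 0, -0.284, 0]],
])

```text
clock: 21.15
tool_pos: [0.5442, -0.0118, 0.0147]
ee_rot: [3.139, -0.0, 2.096]
contact_force: [0.7, 1.0, -0.7]
opening: -0.002
finger_force: 0.4
```

```bash
python3 arc.py .66 1.2 0 10
```

```text
21.15 [ 0.5442 -0.0118  0.0147] [ 3.139 -0.     2.096] [ 0.7  1.  -0.7]
0.66 [-0.26 -0.18  0.07] [ 0.003 -0.     0.006]
0.72 [-0.57 -0.72  0.07] [ 0.003 -0.    -0.054]
0.78 [-0.9  -1.24  0.06] [ 0.003 -0.    -0.114]
0.84 [-1.25 -1.74  0.06] [ 0.003 -0.    -0.174]
0.9 [-1.62 -2.22  0.06] [ 0.003  0.    -0.234]
0.96 [-2.01 -2.68  0.06] [ 0.003  0.    -0.294]
1.02 [-2.42 -3.12  0.06] [ 0.003  0.    -0.354]
1.08 [-2.85 -3.54  0.06] [ 0.003  0.    -0.414]
1.14 [-3.28 -3.93  0.06] [ 0.003  0.    -0.474]
1.2 [-3.74 -4.31  0.06] [ 0.003  0.    -0.534]
c [  4.56498835 147.61985699] psi 2.6294963267948965
```

Request:
drive_tool([
  [[-0.4, -0.5, 0, 0, 0, -0.05, 0], [-0.8, -1.05, 0, 0, 0, -0.11, 0], [-1.15, -1.55, 0, 0, 0, -0.17, 0], [-1.5, -2.05, 0, 0, 0, -0.23, 0], [-1.9, -2.5, 0, 0, 0, -0.29, 0], [-1.9, -2.5, 0, 0, 0, -0.29, 0], [0, -3.1, 0, 0, 0, -0.29, 0], [3.5, -4.2, -0.5, 0, 0, -0.29, 0], [7, -5.3, -0.5, 0, 0, -0.29, 0], [9.5, -6, -0.5, 0, 0, -0.29, 0]],
])

```text
clock: 22.15
tool_pos: [0.4433, 0.0413, 0.0197]
ee_rot: [3.14, 0.0, 2.381]
contact_force: [0.2, -0.1, 0.6]
opening: -0.003
finger_force: 0.0
```

```bash
python3 -c "
from workcell import cams
cams.snapshot('top')"; python3 tin.py 225 315 150 260; python3 go.py
```

```text
area 2545.0 rect ((633.8438110351562, -85.04576873779297), (100.88175964355469, 200.68618774414062), 45.7642822265625)
centre org [ 44.08204478 131.37159959] corners org [[-67.0, 150.0], [95.0, 31.0], [155.0, 113.0], [-7.0, 231.0]]
t 22.25 [0.4422 0.0429 0.0197] [ 3.141e+00 -1.000e-03  2.387e+00] F [ 0.  -0.3  0.2] op -0.0 0.0 q7 -0.15
```

```bash
python3 - <<'E'
s=open("tin.py").read()
s=s.replace("cs,_=cv2","""vv,uu=np.nonzero(k)
for u,v in zip(uu,vv):
    o=org(ray(s,u,v,.044))
    if o[0]>40 and o[1]<136: k[v,u]=0
k=cv2.morphologyEx(k,cv2.MORPH_OPEN,np.ones((3,3),np.uint8))
cs,_=cv2""")
open("tin.py","w").write(s)
E
python3 tin.py 225 315 150 260
```

```text
area 1934.5 rect ((600.7824096679688, -52.878997802734375), (101.00996398925781, 108.57801818847656), 45.836151123046875)
centre org [  6.82008622 158.56174224] corners org [[-67.0, 150.0], [21.0, 86.0], [80.0, 167.0], [-7.0, 231.0]]
```

The tin is now at organiser (10,156), turned 0.94 rad and still on the post. I'll continue to about 1.3 rad.

```bash
sed -i 's/roll=3.5/roll=4/; s/s=-37/s=-38/;s/K0,TH0=33/K0,TH0=34.4/' w.py; python3 arc.py .94 .94 5 1; python3 arc.py .94 1.54 0 11
```

```text
22.3 [0.4441 0.0412 0.0196] [3.141 0.    2.385] [ 0.3 -0.6  0.8]
0.94 [-11.5    0.22   0.57] [0.001 0.    0.015]
c [  9.36867458 156.75272883] psi 2.3694963267948963
22.3 [0.4441 0.0412 0.0196] [3.141 0.    2.385] [ 0.3 -0.6  0.8]
0.94 [-12.     0.21   0.57] [0.001 0.    0.015]
1.0 [-12.25  -0.31   0.57] [ 0.001  0.    -0.045]
1.06 [-12.52  -0.81   0.57] [ 0.001  0.    -0.105]
1.12 [-12.81  -1.3    0.57] [ 0.001  0.001 -0.165]
1.18 [-13.11  -1.77   0.57] [ 0.001  0.001 -0.225]
1.24 [-13.43  -2.23   0.57] [ 0.001  0.001 -0.285]
1.3 [-13.76  -2.67   0.57] [ 0.001  0.001 -0.345]
1.36 [-14.11  -3.09   0.56] [ 0.001  0.001 -0.405]
1.42 [-14.48  -3.5    0.56] [ 0.001  0.001 -0.465]
1.48 [-14.86  -3.89   0.56] [ 0.001  0.001 -0.525]
1.54 [-15.25  -4.26   0.56] [ 0.001  0.001 -0.585]
c [  0.5250918  142.93824205] psi 2.9694963267948964
```

Request:
drive_tool([
  [[-3, 0.2, 0.3, 0, 0, 0.015, 0], [-7, 0.2, 0.5, 0, 0, 0.015, 0], [-10.2, 0.2, 0.5, 0, 0, 0.015, 0], [-11.5, 0.2, 0.5, 0, 0, 0.015, 0], [-12, 0.2, 0.5, 0, 0, 0.015, 0], [-12.25, -0.3, 0.5, 0, 0, -0.045, 0], [-12.5, -0.8, 0.5, 0, 0, -0.105, 0], [-12.8, -1.3, 0.5, 0, 0, -0.165, 0], [-13.1, -1.75, 0.5, 0, 0, -0.225, 0], [-13.4, -2.2, 0.5, 0, 0, -0.285, 0]],
])

```text
clock: 23.3
tool_pos: [0.5239, -0.0681, 0.0141]
ee_rot: [-3.141, -0.004, 2.668]
contact_force: [-4.8, 3.2, 2.9]
opening: 0.001
finger_force: 3.0
```

```bash
python3 arc.py 1.24 1.6 0 7
```

```text
23.3 [ 0.5239 -0.0681  0.0141] [-3.141 -0.004  2.668] [-4.8  3.2  2.9]
1.24 [-0.18  0.19  0.01] [-0.    -0.004 -0.001]
1.3 [-0.38 -0.32  0.01] [-0.    -0.004 -0.061]
1.36 [-0.6  -0.83  0.01] [-0.    -0.004 -0.121]
1.42 [-0.84 -1.32  0.01] [-0.    -0.004 -0.181]
1.48 [-1.09 -1.8   0.01] [ 0.    -0.004 -0.241]
1.54 [-1.36 -2.27  0.01] [ 0.    -0.004 -0.301]
1.6 [-1.65 -2.72  0.01] [ 0.    -0.004 -0.361]
c [ -0.50319634 141.37871845] psi 3.0294963267948964
```

Request:
drive_tool([
  [[-0.4, -0.3, 0, 0, 0, -0.06, 0], [-0.6, -0.8, 0, 0, 0, -0.12, 0], [-0.85, -1.3, 0, 0, 0, -0.18, 0], [-1.1, -1.8, 0, 0, 0, -0.24, 0], [-1.4, -2.25, 0, 0, 0, -0.3, 0], [-1.6, -2.5, 0, 0, 0, -0.33, 0], [-1.6, -2.5, 0, 0, 0, -0.33, 0], [0, -3, 0, 0, 0, -0.33, 0], [3, -4, -0.5, 0, 0, -0.33, 0], [6, -5, -1, 0, 0, -0.33, 0]],
])

```text
clock: 24.3
tool_pos: [0.4497, -0.086, 0.0244]
ee_rot: [3.14, 0.001, 2.994]
contact_force: [-0.1, 0.3, -0.9]
opening: 0.0
finger_force: 0.0
```

```bash
python3 tin.py 225 345 150 275; python3 go.py
```

```text
area 1865.5 rect ((589.2461547851562, -72.65731811523438), (100.88951873779297, 107.81547546386719), 73.7662582397461)
centre org [ -1.81580917 137.35588357] corners org [[-62.0, 95.0], [44.0, 80.0], [59.0, 180.0], [-48.0, 195.0]]
t 24.35 [ 0.4425 -0.0856  0.0248] [-3.14  -0.006  2.996] F [-6.4  0.5  1.3] op 0.005 0.0 q7 0.53
```

The tin is at 1.43 rad and needs another 0.14 rad. I'll push the right part of its front face until it is flush with the panel.

```bash
cat > og.py <<'E'
import sys,subprocess
from w import *
a=[]
for q in sys.argv[1:]:
    x,y,z,psi=map(float,q.split(",")); w=world(x,y); a.append(f"{w[0]:.4f},{w[1]:.4f},{z},{psi}")
print(subprocess.run(["python3","go.py",*a],capture_output=True,text=True).stdout)
E
python3 og.py -75,98,.014,3.0 -60,98,.014,3.0
```

```text
t 24.35 [ 0.4425 -0.0856  0.0248] [-3.14  -0.006  2.996] F [-6.4  0.5  1.3] op 0.005 0.0 q7 0.53
0.5112,-0.1013,0.014,3.0 [-7.03 -0.56  1.04] [-0.002 -0.006 -0.004]
0.5261,-0.1034,0.014,3.0 [-8.54 -0.55  1.03] [-0.002 -0.006 -0.004]
```

Request:
drive_tool([
  [[-1.5, -0.2, 0.3, 0, 0, 0, 0], [-3.5, -0.5, 0.8, 0, 0, 0, 0], [-5.5, -0.5, 1, 0, 0, 0, 0], [-6.3, -0.5, 1, 0, 0, 0, 0], [-6.8, -0.5, 1, 0, 0, 0, 0], [-7.2, -0.5, 1, 0, 0, 0, 0], [-7.5, -0.5, 1, 0, 0, 0, 0], [-7.8, -0.5, 1, 0, 0, 0, 0], [-7.8, -0.5, 1, 0, 0, 0, 0], [-7.8, -0.5, 1, 0, 0, 0, 0]],
])

```text
clock: 25.35
tool_pos: [0.5215, -0.1023, 0.014]
ee_rot: [-3.139, -0.008, 2.996]
contact_force: [-8.3, 2.0, 6.5]
opening: 0.002
finger_force: 4.7
```

```bash
python3 og.py -60,98,.014,3.0
```

```text
t 25.35 [ 0.5215 -0.1023  0.014 ] [-3.139 -0.008  2.996] F [-8.3  2.   6.5] op 0.002 4.7 q7 0.71
0.5261,-0.1034,0.014,3.0 [-0.47 -0.05 -0.  ] [-0.002 -0.008 -0.004]
```

Request:
drive_tool([
  [[-0.1, 0, 0, 0, 0, 0, 0], [-0.2, 0, 0, 0, 0, 0, 0], [-0.3, 0, 0, 0, 0, 0, 0], [-0.4, 0, 0, 0, 0, 0, 0], [-0.4, 0, 0, 0, 0, 0, 0], [1, 0, 0, 0, 0, 0, 0], [3, 0.5, -2, 0, 0, 0, 0], [4, 2, -5, 0, 0, 0, 0], [4.5, 4.5, -7, 0, 0, 0.1, 0], [4.5, 8, -7, 0, 0, 0.2, 0]],
])

```text
clock: 26.35
tool_pos: [0.4939, -0.0179, 0.0865]
ee_rot: [-3.141, 0.004, 2.789]
contact_force: [1.3, 0.1, 0.6]
opening: 0.001
finger_force: 0.0
```

```bash
python3 tin.py 225 345 150 275; python3 og.py 5,205,.08,1.43
```

```text
area 2001.0 rect ((499.29730224609375, -11.970436096191406), (160.7275390625, 102.3632583618164), 89.05766296386719)
centre org [-99.41475969 184.77042333] corners org [[-140.0, 99.0], [-39.0, 111.0], [-59.0, 271.0], [-160.0, 258.0]]
t 26.4 [ 0.4958 -0.0084  0.0868] [3.133 0.005 2.795] F [1.4 6.2 0.8] op 0.001 0.0 q7 0.44
0.6055,-0.0066,0.08,1.43 [-10.25   3.89   0.76] [ 0.01  -0.002  1.365]
```

```bash
python3 og.py 0,240,.086,1.43
```

```text
t 26.4 [ 0.4958 -0.0084  0.0868] [3.133 0.005 2.795] F [1.4 6.2 0.8] op 0.001 0.0 q7 0.44
0.6055,0.0287,0.086,1.43 [-9.06  7.22  0.18] [ 0.01  -0.002  1.365]
```

Request:
drive_tool([
  [[-0.5, 2, 0, 0, 0, 0.13, 0], [-1, 4, 0, 0, 0, 0.26, 0], [-2, 6, 0, 0, 0, 0.39, 0], [-3.5, 7, 0, 0, 0, 0.52, 0], [-5, 7.2, 0, 0, 0, 0.66, 0], [-6.5, 7.2, 0, 0, 0, 0.8, 0], [-8, 7.2, 0, 0, 0, 0.94, 0], [-9, 7.2, 0, 0, 0, 1.08, 0], [-9, 7.2, 0, 0, 0, 1.22, 0], [-9, 7.2, 0, 0, 0, 1.36, 0]],
])

```text
clock: 27.4
tool_pos: [0.6025, 0.02, 0.0842]
ee_rot: [3.141, 0.0, 1.43]
contact_force: [-0.8, -0.5, -0.4]
opening: 0.001
finger_force: 0.0
```

```bash
python3 tin.py 255 345 170 275; python3 tin.py 255 345 170 275; python3 og.py 0,215,.08,1.43 0,205,.014,1.43
```

```text
area 3492.5 rect ((551.38623046875, -65.07550811767578), (133.1427764892578, 208.2737274169922), 89.05765533447266)
centre org [-40.36616055 139.53030775] corners org [[-135.0, 61.0], [71.0, 86.0], [55.0, 219.0], [-152.0, 193.0]]
area 3452.5 rect ((550.2528076171875, -65.06260681152344), (133.13131713867188, 206.00668334960938), 89.05765533447266)
centre org [-41.49010433 139.38346022] corners org [[-135.0, 61.0], [69.0, 86.0], [52.0, 218.0], [-152.0, 193.0]]
t 27.5 [0.6024 0.0203 0.0844] [3.141e+00 1.000e-03 1.436e+00] F [ 0.3 -0.1 -0.6] op 0.001 0.0 q7 -0.53
0.6020,0.0040,0.08,1.43 [-1.62  0.18  0.44] [0.001 0.001 0.006]
0.6006,-0.0059,0.014,1.43 [-2.62  0.17  7.04] [0.001 0.001 0.006]
```

Request:
drive_tool([
  [[-0.3, 0.3, 1.5, 0, 0, 0, 0], [-0.5, 0.6, 3.5, 0, 0, 0, 0], [-0.7, 0.7, 5.5, 0, 0, 0, 0], [-0.8, 0.7, 6.7, 0, 0, 0, 0], [-1, 0.7, 7, 0, 0, 0, 0], [-1.6, 0.7, 7, 0, 0, 0, 0], [-2.2, 0.7, 7, 0, 0, 0, 0], [-2.8, 0.7, 7, 0, 0, 0, 0], [-3.3, 0.7, 7, 0, 0, 0, 0], [-3.8, 0.7, 7, 0, 0, 0, 0]],
])

```text
clock: 28.5
tool_pos: [0.6051, -0.0163, 0.0153]
ee_rot: [3.14, -0.003, 1.437]
contact_force: [-2.1, 6.9, 2.8]
opening: 0.005
finger_force: 3.3
```

```bash
python3 og.py 5,190,.014,1.43 5,120,.014,1.43 5,61,.014,1.43
```

```text
t 28.5 [ 0.6051 -0.0163  0.0153] [ 3.140e+00 -3.000e-03  1.437e+00] F [-2.1  6.9  2.8] op 0.005 3.3 q7 -0.51
0.6034,-0.0215,0.014,1.43 [-0.54 -0.1   0.13] [ 0.002 -0.003  0.007]
0.5935,-0.0908,0.014,1.43 [-7.54 -0.15  0.1 ] [ 0.002 -0.003  0.007]
0.5852,-0.1492,0.014,1.43 [-13.44  -0.19   0.08] [ 0.002 -0.003  0.007]
```

Contact is where I expected it, at organiser y of about 195. I'll slide along the panel.

Request:
drive_tool([
  [[-0.5, -0.05, 0, 0, 0, 0.007, 0], [-1.2, -0.1, 0.1, 0, 0, 0.007, 0], [-2, -0.1, 0.1, 0, 0, 0.007, 0], [-2.8, -0.1, 0.1, 0, 0, 0.007, 0], [-3.6, -0.1, 0.1, 0, 0, 0.007, 0], [-4.4, -0.15, 0.1, 0, 0, 0.007, 0], [-5.2, -0.15, 0.1, 0, 0, 0.007, 0], [-6, -0.15, 0.1, 0, 0, 0.007, 0], [-6.8, -0.15, 0.1, 0, 0, 0.007, 0], [-7.4, -0.15, 0.1, 0, 0, 0.007, 0]],
])

```text
clock: 29.5
tool_pos: [0.5923, -0.0894, 0.0137]
ee_rot: [-3.141, -0.003, 1.43]
contact_force: [-3.9, 7.0, 2.7]
opening: 0.001
finger_force: 3.2
```

```bash
python3 og.py 5,61,.014,1.43
python3 - <<'E'
# front/right edges of tin ahead of gripper
from h import *
E
python3 tin.py 290 372 185 260
```

```text
t 29.5 [ 0.5923 -0.0894  0.0137] [-3.141e+00 -3.000e-03  1.430e+00] F [-3.9  7.   2.7] op 0.001 3.2 q7 -0.42
0.5852,-0.1492,0.014,1.43 [-6.02  0.14 -0.04] [-0.001 -0.003  0.   ]

area 4429.5 rect ((552.8732299804688, -169.0029296875), (182.86923217773438, 148.0346221923828), 89.08113861083984)
centre org [-24.25785326  36.84806703] corners org [[-86.0, -63.0], [61.0, -45.0], [38.0, 137.0], [-109.0, 118.0]]
```

Request:
drive_tool([
  [[-0.7, 0, 0, 0, 0, 0, 0], [-1.4, 0, 0, 0, 0, 0, 0], [-2.1, 0.1, 0, 0, 0, 0, 0], [-2.8, 0.1, 0, 0, 0, 0, 0], [-3.5, 0.1, 0, 0, 0, 0, 0], [-4.1, 0.1, 0, 0, 0, 0, 0], [-4.6, 0.1, 0, 0, 0, 0, 0], [-5, 0.1, 0, 0, 0, 0, 0], [-5.2, 0.1, 0, 0, 0, 0, 0], [-5.3, 0.1, 0, 0, 0, 0, 0]],
])

```text
clock: 30.55
tool_pos: [0.5857, -0.1426, 0.0135]
ee_rot: [-3.14, -0.002, 1.429]
contact_force: [-1.5, 4.7, 1.4]
opening: 0.002
finger_force: 2.5
```

```bash
python3 og.py 5,61,.014,1.43
```

```text
t 30.55 [ 0.5857 -0.1426  0.0135] [-3.140e+00 -2.000e-03  1.429e+00] F [-1.5  4.7  1.4] op 0.002 2.5 q7 -0.34
0.5852,-0.1492,0.014,1.43 [-0.66  0.04 -0.05] [-0.001 -0.002 -0.001]
```

Request:
drive_tool([
  [[-0.15, 0, 0, 0, 0, 0, 0], [-0.3, 0, 0, 0, 0, 0, 0], [-0.45, 0, 0, 0, 0, 0, 0], [-0.55, 0, 0, 0, 0, 0, 0], [-0.6, 0, 0, 0, 0, 0, 0], [-0.65, 0, 0, 0, 0, 0, 0], [-0.7, 0, 0, 0, 0, 0, 0], [-0.7, 0, 0, 0, 0, 0, 0], [-0.7, 0, 0, 0, 0, 0, 0], [-0.7, 0, 0, 0, 0, 0, 0]],
])

```text
clock: 31.55
tool_pos: [0.5851, -0.1473, 0.0136]
ee_rot: [-3.141, -0.004, 1.431]
contact_force: [-2.0, 7.8, 2.2]
opening: 0.001
finger_force: 4.0
```

Request:
drive_tool([
  [[-0.1, 0, 0, 0, 0, 0, 0], [-0.2, 0, 0, 0, 0, 0, 0], [-0.3, 0, 0, 0, 0, 0, 0], [-0.4, 0, 0, 0, 0, 0, 0], [-0.4, 0, 0, 0, 0, 0, 0], [-0.4, 0, 0, 0, 0, 0, 0], [-0.4, 0, 0, 0, 0, 0, 0], [-0.4, 0, 0, 0, 0, 0, 0], [-0.4, 0, 0, 0, 0, 0, 0], [-0.4, 0, 0, 0, 0, 0, 0]],
])

```text
clock: 32.55
tool_pos: [0.5851, -0.1472, 0.0136]
ee_rot: [-3.141, -0.009, 1.433]
contact_force: [-1.5, 14.2, 2.7]
opening: 0.003
finger_force: 7.2
```

The tin stopped moving while the force rose to 14 N, so it is against the cheek. Next I'll press the front with the fingers straddling the clip.

Request:
drive_tool([
  [[1, 0, 0, 0, 0, 0, 0], [2, 0, -1, 0, 0, 0, 0], [2.5, 0, -4, 0, 0, 0, 0], [2.5, 0, -7, 0, 0, 0, 0], [2, -2, -8, 0, 0, -0.14, 1], [1, -4, -8, 0, 0, -0.28, 2], [0, -6, -8, 0, 0, -0.42, 3], [-2, -8, -8, 0, 0, -0.56, 4], [-4, -9, -8, 0, 0, -0.7, 4.5], [-6, -10, -8, 0, 0, -0.84, 4.5]],
])

```text
clock: 33.55
tool_pos: [0.4773, -0.2021, 0.0944]
ee_rot: [-3.141, 0.003, 2.274]
contact_force: [-0.5, -0.6, -0.0]
opening: 0.526
finger_force: 0.0
```

```bash
python3 -c "
from workcell import cams
cams.snapshot('top')"; python3 og.py -85,0,.08,3.0 -85,0,.011,3.0
```

```text
t 33.6 [ 0.4739 -0.2065  0.0936] [-3.136e+00  2.000e-03  2.274e+00] F [-2.5 -3.2  0.6] op 0.527 0.0 q7 0.42
0.4875,-0.1969,0.08,3.0 [-0.14  1.67  1.36] [-0.006  0.    -0.726]
0.4875,-0.1969,0.011,3.0 [-0.12  1.7   8.26] [-0.006  0.    -0.726]
```

Request:
drive_tool([
  [[0, 0.4, 0.2, 0, 0, -0.12, 4.5], [0, 0.8, 0.4, 0, 0, -0.24, 4.5], [0, 1.2, 0.6, 0, 0, -0.36, 4.5], [-0.1, 1.7, 1, 0, 0, -0.48, 4.5], [-0.1, 1.7, 1.4, 0, 0, -0.6, 4.5], [-0.1, 1.7, 2, 0, 0, -0.72, 4.5], [-0.1, 1.7, 3.5, 0, 0, -0.726, 4.5], [-0.1, 1.7, 5.5, 0, 0, -0.726, 4.5], [-0.1, 1.7, 7.5, 0, 0, -0.726, 4.5], [-0.1, 1.7, 8.2, 0, 0, -0.726, 4.5]],
])

```text
clock: 34.6
tool_pos: [0.4909, -0.1909, 0.0104]
ee_rot: [-3.14, -0.0, 2.993]
contact_force: [0.1, -0.2, 0.2]
opening: 0.526
finger_force: 0.0
```

```bash
python3 -c "
from workcell import cams
cams.snapshot('top')"; python3 og.py -61,0,.012,3.0
```

```text
t 34.65 [ 0.4909 -0.1907  0.0102] [-3.140e+00 -1.000e-03  2.993e+00] F [-0.6 -0.8 -0.5] op 0.531 0.0 q7 0.83
0.5113,-0.2003,0.012,3.0 [-2.16 -0.65 -0.18] [-0.001 -0.001 -0.007]
```

Request:
drive_tool([
  [[0, -0.3, -0.2, 0, 0, -0.007, 4.5], [0, -0.65, -0.2, 0, 0, -0.007, 4.5], [-0.5, -0.65, -0.2, 0, 0, -0.007, 4.5], [-1, -0.65, -0.2, 0, 0, -0.007, 4.5], [-1.4, -0.65, -0.2, 0, 0, -0.007, 4.5], [-1.7, -0.65, -0.2, 0, 0, -0.007, 4.5], [-1.9, -0.65, -0.2, 0, 0, -0.007, 4.5], [-2.1, -0.65, -0.2, 0, 0, -0.007, 4.5], [-2.2, -0.65, -0.2, 0, 0, -0.007, 4.5], [-2.3, -0.65, -0.2, 0, 0, -0.007, 4.5]],
])

```text
clock: 35.65
tool_pos: [0.5122, -0.1997, 0.0132]
ee_rot: [-3.141, -0.001, 3.002]
contact_force: [-3.6, 0.9, 2.7]
opening: 0.526
finger_force: 1.9
```

```bash
python3 og.py -61,0,.012,3.0
```

```text
t 35.65 [ 0.5122 -0.1997  0.0132] [-3.141e+00 -1.000e-03  3.002e+00] F [-3.6  0.9  2.7] op 0.526 1.9 q7 0.89
0.5113,-0.2003,0.012,3.0 [ 0.09 -0.07  0.12] [-0.    -0.001  0.002]
```

Request:
drive_tool([
  [[-0.1, 0, 0, 0, 0, 0, 4.5], [-0.2, 0, 0, 0, 0, 0, 4.5], [-0.3, 0, 0, 0, 0, 0, 4.5], [-0.4, 0, 0, 0, 0, 0, 4.5], [-0.5, 0, 0, 0, 0, 0, 4.5], [-0.5, 0, 0, 0, 0, 0, 4.5], [-0.5, 0, 0, 0, 0, 0, 4.5], [-0.5, 0, 0, 0, 0, 0, 4.5], [-0.5, 0, 0, 0, 0, 0, 4.5], [-0.5, 0, 0, 0, 0, 0, 4.5]],
])

```text
clock: 36.65
tool_pos: [0.5122, -0.1999, 0.0129]
ee_rot: [-3.14, -0.01, 3.001]
contact_force: [-12.5, 3.4, 11.9]
opening: 0.529
finger_force: 6.7
```

The tin is flush at 12.5 N with no motion. I'll retreat and inspect.

Request:
drive_tool([
  [[0.8, 0, 0, 0, 0, 0, 4.5], [2, 0, 0, 0, 0, 0, 4.5], [3.5, 0, -2, 0, 0, 0, 4.5], [4.5, 0, -6, 0, 0, 0, 4.5], [6, 3, -10, 0, 0, 0, 4.5], [8, 8, -14, 0, 0, 0, 4.5], [10, 13, -18, 0, 0, 0, 4.5], [12, 18, -20, 0, 0, 0, 4.5], [13, 23, -22, 0, 0, 0, 4.5], [13, 28, -22, 0, 0, 0, 4.5]],
])

```text
clock: 37.65
tool_pos: [0.428, 0.0527, 0.2261]
ee_rot: [-3.141, 0.005, 3.001]
contact_force: [1.2, 0.2, -0.5]
opening: 0.523
finger_force: 0.0
```

```bash
python3 -c "
from workcell import cams
cams.snapshot('top')"; python3 snap.py side s10; python3 tin.py 290 372 180 260
python3 - <<'E'
import cv2,numpy as np
b=cv2.resize(cv2.imread("pics/now.png")[165:265,285:385],(400,400),interpolation=cv2.INTER_CUBIC)
a=cv2.resize(cv2.imread("pics/s10.png")[100:420,60:460],(400,320))
c=np.zeros((400,800,3),np.uint8);c[:320,400:]=a;c[:,:400]=b;cv2.imwrite("pics/c10.png",c)
E
python3 go.py
```

```text
area 1868.0 rect ((563.15869140625, -209.10105895996094), (112.36930847167969, 96.90888977050781), 82.04338073730469)
centre org [-8.42786862 -1.40193001] corners org [[-57.0, -58.0], [40.0, -57.0], [40.0, 55.0], [-57.0, 55.0]]
t 37.8 [0.4289 0.0553 0.2258] [3.139 0.006 3.009] F [ 0.3 -1.2 -0.3] op 0.53 0.0 q7 0.66
```

View pics/c10.png

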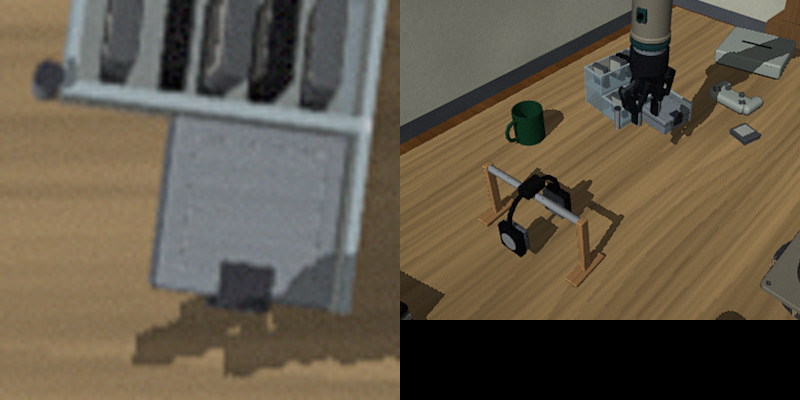

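The view shows the tin flush on the panel, with its clip (crop 245,285) facing front, and the headset still hanging. The left edge measures about 2 mm long, so I'll press once more towards the cheek to be sure.

```bash
python3 og.py 5,95,.12,1.43
```

```text
t 37.8 [0.4289 0.0553 0.2258] [3.139 0.006 3.009] F [ 0.3 -1.2 -0.3] op 0.53 0.0 q7 0.66
0.5900,-0.1156,0.12,1.43 [-18.16 -14.84  10.66] [0.006 0.003 1.579]
```

Request:
drive_tool([
  [[-2, -1.5, 1, 0, 0, 0.15, 4], [-4, -3, 2, 0, 0, 0.3, 3], [-6, -4.5, 3, 0, 0, 0.45, 2], [-8, -6, 4, 0, 0, 0.6, 1], [-10, -7.5, 5, 0, 0, 0.75, 0], [-12, -9, 6, 0, 0, 0.9, 0], [-14, -10.5, 7, 0, 0, 1.05, 0], [-16, -12, 8, 0, 0, 1.2, 0], [-18, -13.5, 9, 0, 0, 1.35, 0], [-18.1, -14.5, 10, 0, 0, 1.5, 0]],
])

```text
clock: 38.8
tool_pos: [0.5888, -0.1212, 0.1233]
ee_rot: [3.138, 0.001, 1.492]
contact_force: [-0.0, 0.9, -0.5]
opening: 0.002
finger_force: 0.0
```

```bash
python3 -c "
from workcell import cams
cams.snapshot('side');cams.snapshot('side')"; python3 og.py 3,80,.08,1.43 3,72,.014,1.43
```

```text
t 38.9 [ 0.5853 -0.1213  0.1224] [-3.139e+00  3.000e-03  1.497e+00] F [-0.7  0.2 -0.2] op 0.004 0.0 q7 -0.27
0.5859,-0.1301,0.08,1.43 [-0.87  0.13  4.24] [-0.003  0.003  0.067]
0.5848,-0.1380,0.014,1.43 [-1.64  0.1  10.84] [-0.003  0.003  0.067]
```

Request:
drive_tool([
  [[-0.3, 0.1, 2, 0, 0, 0.067, 0], [-0.4, 0.1, 4.5, 0, 0, 0.067, 0], [-0.4, 0.1, 7, 0, 0, 0.067, 0], [-0.4, 0.1, 9, 0, 0, 0.067, 0], [-0.4, 0.1, 10.5, 0, 0, 0.067, 0], [-0.5, 0.1, 10.8, 0, 0, 0.067, 0], [-0.9, 0.1, 10.8, 0, 0, 0.067, 0], [-1.3, 0.1, 10.8, 0, 0, 0.067, 0], [-1.7, 0.1, 10.8, 0, 0, 0.067, 0], [-2, 0.1, 10.8, 0, 0, 0.067, 0]],
])

```text
clock: 39.9
tool_pos: [0.5871, -0.1384, 0.0173]
ee_rot: [3.139, 0.0, 1.434]
contact_force: [-0.5, 0.1, 0.2]
opening: -0.002
finger_force: 0.0
```

```bash
python3 -c "
from workcell import cams
cams.snapshot('side');cams.snapshot('side')"; python3 og.py 3,61,.014,1.43
```

```text
t 40.0 [ 0.5868 -0.1385  0.0171] [3.140e+00 1.000e-03 1.434e+00] F [ 0.1 -0.1 -1. ] op -0.001 0.0 q7 -0.37
0.5833,-0.1489,0.014,1.43 [-1.08 -0.21  0.31] [0.002 0.001 0.004]
```

Request:
drive_tool([
  [[-0.3, -0.1, 0.1, 0, 0, 0.004, 0], [-0.6, -0.1, 0.2, 0, 0, 0.004, 0], [-0.8, -0.1, 0.3, 0, 0, 0.004, 0], [-0.95, -0.1, 0.3, 0, 0, 0.004, 0], [-1.1, -0.1, 0.3, 0, 0, 0.004, 0], [-1.2, -0.1, 0.3, 0, 0, 0.004, 0], [-1.3, -0.1, 0.3, 0, 0, 0.004, 0], [-1.4, -0.1, 0.3, 0, 0, 0.004, 0], [-1.4, -0.1, 0.3, 0, 0, 0.004, 0], [-1.4, -0.1, 0.3, 0, 0, 0.004, 0]],
])

```text
clock: 41.0
tool_pos: [0.5841, -0.1471, 0.0134]
ee_rot: [3.141, -0.005, 1.433]
contact_force: [-0.0, 7.7, -1.3]
opening: -0.003
finger_force: 3.8
```

It is at the same stop as before, so the tin is home against the cheek. I'll retreat and hand in.

Request:
drive_tool([
  [[0.8, 0, 0, 0, 0, 0, 0], [2, 0, 0, 0, 0, 0, 0], [2.5, 0, -1.5, 0, 0, 0, 0], [2.5, 0, -5, 0, 0, 0, 0], [2.5, 0, -9, 0, 0, 0, 0], [2.5, 0, -13, 0, 0, 0, 0], [2.5, 0, -16, 0, 0, 0, 0], [2.5, 0, -17, 0, 0, 0, 0], [2.5, 0, -17, 0, 0, 0, 0], [2.5, 0, -17, 0, 0, 0, 0]],
])

```text
clock: 42.0
tool_pos: [0.5862, -0.1265, 0.1829]
ee_rot: [-3.141, 0.001, 1.431]
contact_force: [-0.7, 0.7, 0.3]
opening: 0.001
finger_force: 0.0
```

```bash
python3 go.py; python3 -c "
from workcell import order
print(order.job_done())"
```

```text
t 42.0 [ 0.5862 -0.1265  0.1829] [-3.141e+00  1.000e-03  1.431e+00] F [-0.7  0.7  0.3] op 0.001 0.0 q7 -0.28
the job is handed in; nothing more can be done
None
```

I handed the job in at 42 s: the headset hangs over the rail's bar with a cup on each side, and the tin is swung round with its clip to the front and pressed home against the panel and the cheek.

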